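# Eject a backup cartridge and catch it with the other finger

### The job

Free the backup cartridge from the drive dock: with the gripper open, press the dock's eject key down with one fingertip while the other fingertip waits a little way in front of the cartridge, so that the spring throws it against that finger instead of out of the bay. Then draw that finger back slowly, letting the spring ease the cartridge out until it stops following by itself, and leave it standing about 4 cm out of the bay, ready to be taken. Touch only: do not grip, pull or lift the cartridge, and leave the spare cartridge, the earbud case and the pen where they lie.

Things in the scene. Friction and masses are not known exactly. Their poses are not given: they have to be found in the camera images.
- dock: Flat grey backup-drive dock, fixed, 202 x 122 x 46 mm (x, y, z). Origin on the desk under the middle of the bay's mouth; +x points into the bay, +y is left when looking in, z up. Housing x = 0 to 150, y = -76 to 46 mm; bay 75 mm wide about y = 0, floor 14 mm, roof 37 mm above the desk. A bare sill, level with the floor, runs in front of the bay to x = -52 mm.
- mouth (a point): Middle of the bay's mouth in the dock's front plane, 24.5 mm above the desk; axes as the dock's.
- key_top (a point): Middle of the top of the black eject key, 26 mm (dock x) by 24 mm (y), on a 20 mm high deck right of the cartridge's path, at x = -30, y = -57 mm in the dock's frame. Its top is 28 mm above the desk, 21 mm when fully down: lower than the top of the cartridge's face. The deck spans x = -51 to -1, y = -75 to -38 mm.
- eject_key (a joint): Travel of the eject key in m: 0 is up, 0.007 fully down. It goes straight down against a spring (about 2 N to start, 5 N at the bottom, 1 N more for the latch) and comes up again when let go. The latch releases the cartridge at about 4 to 5 mm.
- cart_face (a point): Middle of the front face of the black cartridge in the bay (112 x 72 x 21 mm, 0.13 kg); x into the bay. Locked, the face stands 3 mm out of the mouth, 14 to 35 mm above the desk. Released, a spring pusher drives it to -x for 40 mm with 3 N falling to 1.4 N; uncaught it shoots out at 1 m/s. Catch it 10 to 35 mm out. On slick guides it follows a slowly receding finger, then stays.
- spare_mid (a point): Centre, half-way up, of the spare cartridge lying on the desk in front and to the right of the dock; also 112 x 72 x 21 mm.
- earbuds: White earbud case, 50 x 58 x 24 mm, on the desk left of the dock; origin at the middle of its underside.
- pen: Black pen, 11 x 141 x 12 mm, lying on the desk between the dock and the robot, its length along its own y; origin at the middle of its underside.

How it is judged:
On the way, in this order (a step that is already met when the one before it is completed fails the run):
1. the eject key is pressed (value of joint eject_key above 0.0035 m).
2. the popped cartridge is held back by a finger, part of the way out (x of cart_face in the frame of dock between -0.037 and -0.008 m and contact force between the fingers and cartridge above 0.2 N and linear speed of cartridge below 0.06 m/s), for 0.2 s.
At the end, for the whole second after the job is handed in: The cartridge rests level in the bay with its face 37 to 54 mm out of the mouth (the spring alone brings it to about 42 mm), the key is up again (x of cart_face in the frame of dock between -0.054 and -0.037 m and linear speed of cartridge below 0.01 m/s and value of joint eject_key below 0.0015 m and angle between cart_face's own z axis and vertical below 0.06 rad); the robot touches nothing.
It fails at once if the cartridge got away or was pulled on (face more than 58 mm out of the mouth) (x of cart_face in the frame of dock below -0.058 m).
It fails at once if the cartridge was lifted or tipped (height (world z) of cart_face above 0.036 m or angle between cart_face's own z axis and vertical above 0.2 rad).
It fails at once if the cartridge was pushed hard (over 60 N) (contact force between the fingers and cartridge above 60 N).
It fails at once if the spare cartridge, the earbud case or the pen was moved by more than 15 mm (distance of any of spare_mid, earbuds, pen from where it was at the start of the episode above 0.015 m).
It also fails if it takes over 38 s, if anything falls off the work surface, if the arm or the gripper's body presses on something with over 40 N, if the wrist force passes 120 N, or if a joint passes its speed limit or range.

### The arm

A 6-joint arm with a two-finger parallel gripper is mounted at the origin on a cart in front of the work surface, level with it; the furniture and walls round the work are solid. World frame = base frame: x ahead of the robot, y to its left, z up, the work surface at z = 0. Lengths are in m, angles in rad, forces in N, time in s.
With the tool pointing down it reaches from about 0.375 to 0.9 m from the base axis. Payload 3.1 kg.
Tool frame: the origin (TCP) lies midway between the tips of the shut fingers; the grasp point (between the pads) lies 19 mm behind it; z points along the fingers, y is the line along which they close (so a half turn about z gives the same grasp; the last joint's range is limited). The gripper opens to 87 mm and grips with 3 to 60 N. Pads are 19 mm wide; open, the fingers measure 117 mm over their backs; the gripper's body (75 mm by 190 mm) begins 51 mm behind the grasp point.
Start: joints at [0.933, 0.527, 1.433, -0, 1.181, -0.178], TCP at [0.277, 0.56, 0.223] pointing down, gripper open.
Joint ranges: [-3.08, 3.08], [-0.75, 2.2], [0.22, 2.44], [-1.43, 4.57], [0, 2.65], [-2.85, 2.85]. Speed limits (rad/s): [2.79, 2.79, 3.14, 3.14, 3.14, 3.14].

### API

Orientations are given as a unit quaternion [x, y, z, w].
In Python, from rig import get_obs, cams, job gives the robot as it stands.
- The arm moves only by the tool servo_tool, never from a script. Its argument "moves" is text: rows parted by semicolons, each of 5 numbers parted by spaces: the shift along the tool's x, y, z in m, then the turn about the tool's z in degrees, then the finger opening in m, from 0 to 0.087. In form: dx dy dz spin claw; .... A call has 1 to 10 rows; each row is the pose to reach, as a shift and turn from the pose commanded when the call began, along the tool's axes at that moment; what a row does not reach only later rows make up. A row lasts 1/12 s, in which the tool goes at most 41.7 mm and 7.16 degrees, less where a joint would pass 70% of its speed; a pose out of reach is approached as far as the arm can. A call with a gripper value outside its range is refused whole. The fingers move at their own pace and stop on an object; "grip_force" is the grip in N (left out, the last holds). Time passes only in rows, so rows that repeat a pose let the fingers close. It gives the time, the measured TCP pose, the force, the opening and the grip force at its end, in the units of the state.
- get_obs(): the state, without advancing time (a new reading comes with each control period).
- cams.camera(name): name is "scene" or "top"; returns the picture (384x512x3 uint8, blue, green, red); there is no depth.
- cams.camera_model(name): a dict with "fx", "fy", "cx", "cy" (pixels), "R" (3x3) and "t" (3): a world point X has camera coordinates R X + t. Camera axes: x right, y down, z forward; pixel columns grow to the right and rows downward; lengths in m; the calibration is good to about 2 mm. A picture is of the moment at which its call begins. camera_model takes no time and is no camera call.
- job.hand_in(): hands the job in; it is judged then, once.
The state is a dict: "time": time; "q": joint angles; "joint_velocities": joint speeds; "joint_torque": joint torques, N m; "position": TCP position; "tool_rot": TCP orientation; "ft_force": force on the tool from outside, world axes, zero at the start; "moment": the same for the moment, N m; "grip_width": finger opening in m; "grip_force": force on a finger pad.
Only numpy, scipy, OpenCV 4.12 (cv2) and the standard library are available. Lean on these libraries where they do the work, as an engineer would, in place of code of your own. Each camera call takes 0.05 s, during which the arm holds its last target. There are 200 camera calls.

## Working session

There is one attempt and no reset: what is moved stays moved. The work goes in short steps, Python scripts to look and compute and a tool call to move; the robot and the scene stay as the last step left them, time stands still between calls to the robot, and variables do not carry over. Pictures are saved under pics/ and viewed, at most 12 in all, crops included, and the job is handed in when it is done.

Besides the shell and the picture viewer there is one more tool, called after "Emit:" in YAML: its name, and indented under it one key for each argument. servo_tool: Moves the arm, as the interface text tells. Its arguments: {"type":"object","properties":{"moves":{"type":"string"},"grip_force":{"type":"number"}},"required":["moves"]}

```bash
mkdir -p pics; python3 - <<'E'
from rig import get_obs,cams
import cv2,json
for n in("scene","top"):
    cv2.imwrite(f"pics/{n}0.png",cv2.resize(cams.camera(n),(800,600),interpolation=cv2.INTER_CUBIC))
    print(n,cams.camera_model(n))
print(get_obs())
E
```

```text
scene {'fx': 484.14905006289007, 'fy': 484.14905006289007, 'cx': 258.3608663943342, 'cy': 196.6772424538413, 'R': array([[ 0.64641208, -0.762827  ,  0.01569712],
       [-0.48937058, -0.43029642, -0.75852582],
       [ 0.58537839,  0.48263855, -0.65145389]]), 't': array([-0.24797725,  0.27998737,  0.71062491])}
top {'fx': 389.0120396751499, 'fy': 389.0120396751499, 'cx': 256.07384408465555, 'cy': 189.96001128487578, 'R': array([[-1.44597760e-02, -9.99890232e-01, -3.23087202e-03],
       [-9.88285655e-01,  1.47827741e-02, -1.51897773e-01],
       [ 1.51928861e-01,  9.96616700e-04, -9.88390929e-01]]), 't': array([0.08527465, 0.47494671, 0.83065523])}
{'time': 0.1, 'q': array([ 9.33482079e-01,  5.28387550e-01,  1.43373931e+00,  1.78713631e-05,
        1.18140682e+00, -1.78538649e-01]), 'joint_velocities': array([-0.00112615, -0.00276344, -0.00423402,  0.00034582,  0.0007917 ,
        0.00013803]), 'joint_torque': array([-3.43240026e-04, -4.40991390e+01, -1.77148443e+01,  6.34549186e-02,
        5.35195135e-02, -3.10952612e-05]), 'position': array([0.27638403, 0.55985233, 0.22167176]), 'tool_rot': array([ 2.27384606e-01,  9.73804549e-01, -8.87601861e-04, -3.92595405e-04]), 'ft_force': array([ 0.01934954,  0.91284462, -0.30242956]), 'moment': array([ 0.05201127, -0.0201059 ,  0.01861965]), 'grip_force': 0.0, 'grip_width': 0.08713056465283393}
```

View pics/scene0.png

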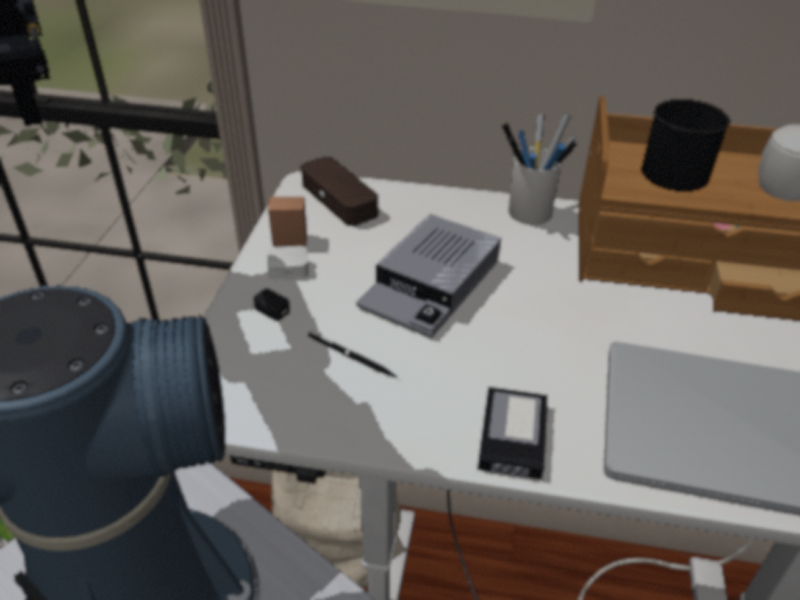

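View pics/top0.png

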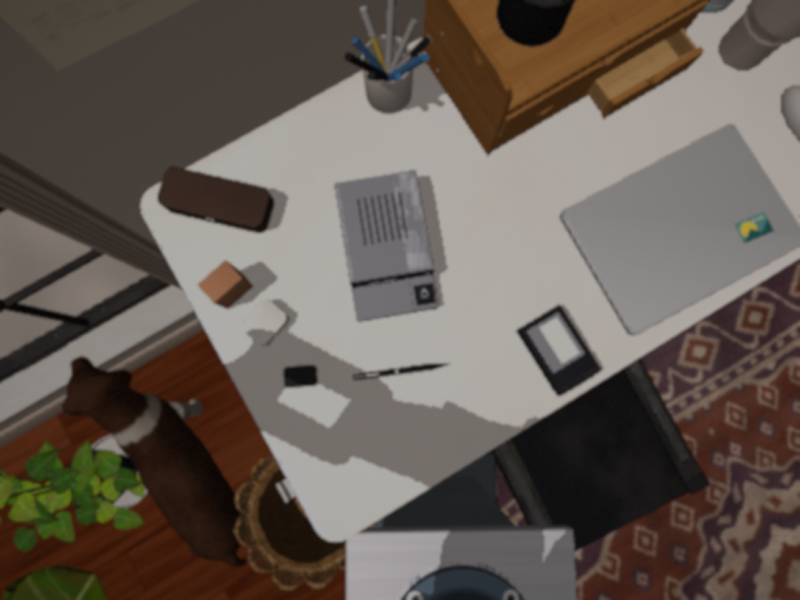

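The scene view shows the dock in mid-desk, with the key at about (428,314). In the top view the key is at (425,294), the sill front runs (358,320)-(437,307), the pen is at (400,370) and the spare at (560,350). Next I'll enlarge the dock in both views.

```bash
python3 - <<'E'
import cv2
from rig import cams
t=cams.camera("top")[100:215,200:300]; s=cams.camera("scene")[130:220,220:330]
cv2.imwrite("pics/t1.png",cv2.resize(t,None,fx=5,fy=5,interpolation=cv2.INTER_CUBIC))
cv2.imwrite("pics/s1.png",cv2.resize(s,None,fx=6,fy=6,interpolation=cv2.INTER_CUBIC))
E
```

```text
(no output)
```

View pics/t1.png

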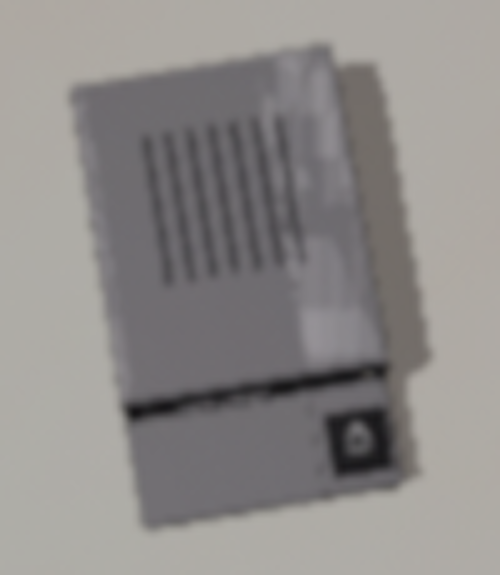

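View pics/s1.png

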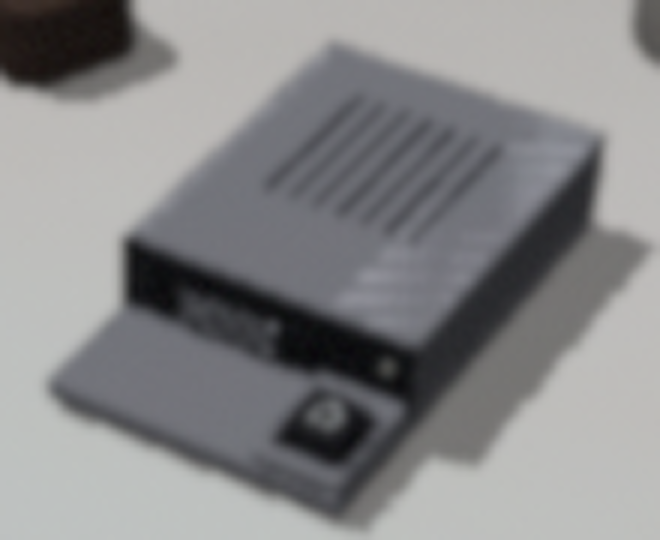

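The top crop shows the dock corners clearly: housing front edge (125,405)-(387,366), back edge (72,90)-(330,45), key centre (358,440). The scene crop agrees: front-left (128,240), front-right (415,350), key (325,425). I'll fit the dock's pose to these.

```bash
cat >h.py <<'E'
import numpy as np
from rig import get_obs,cams
from scipy.optimize import least_squares
from scipy.spatial.transform import Rotation as Ro
def proj(n,X):
    m=cams.camera_model(n); c=X@m["R"].T+m["t"]
    return np.c_[m["fx"]*c[:,0]/c[:,2]+m["cx"],m["fy"]*c[:,1]/c[:,2]+m["cy"]]
def d2w(p,P):
    x,y,a=p; P=np.atleast_2d(P); c,s=np.cos(a),np.sin(a)
    return np.c_[x+c*P[:,0]-s*P[:,1],y+s*P[:,0]+c*P[:,1],P[:,2]]
def shift(target,yaw):  # target TCP world, wanted world yaw of tool y
    o=get_obs(); R=Ro.from_quat(o["tool_rot"]).as_matrix()
    now=np.arctan2(R[1,1],R[0,1])
    print("tool shift mm",np.round(R.T@(np.array(target)-o["position"])*1e3,1),"spin",-np.degrees(yaw-now),"z down",R[2,2],"t",o["time"])
E
python3 - <<'E'
from h import *
L=np.array([[150,46,46],[150,-76,46],[0,46,46],[0,-76,46],[-52,46,14],[-30,-57,28]])/1e3
T=(np.array([[72,90],[330,45],[125,405],[387,366],[145,527],[358,440]])+.5)/5-.5+[200,100]
S=(np.array([[335,43],[605,137],[128,240],[415,350],[52,388],[325,425]])+.5)/6-.5+[220,130]
f=lambda p:np.r_[proj("top",d2w(p,L))-T,proj("scene",d2w(p,L))-S]
r=least_squares(lambda p:f(p).ravel(),[.5,.1,.15],loss="soft_l1")
print(r.x,np.degrees(r.x[2]));print(np.round(f(r.x),1))
np.save("dock.npy",r.x)
# pen, spare ground positions from the top view
def ground(n,u,v,z):
    m=cams.camera_model(n);d=m["R"].T@[(u-m["cx"])/m["fx"],(v-m["cy"])/m["fy"],1];o=-m["R"].T@m["t"];return o+d*(z-o[2])/d[2]
for nm,u,v,z in[("pen a",355,376,.006),("pen b",450,365,.006),("spare",560,350,.02),("buds",268,320,.024)]:
    print(nm,ground("top",u/1.5625,v/1.5625,z))
tg=d2w(r.x,[-.030,-.0285,.0])[0];print("tcp",tg)
shift(tg+[0,0,.10],r.x[2]+np.pi/2)
E
```

```text
[0.50211624 0.10289083 0.15368957] 8.805763715036873
[[ 0.  -0.4]
 [ 1.4 -0.1]
 [-0.3  0.7]
 [ 1.6 -0.6]
 [ 0.4  1. ]
 [ 1.   0.5]
 [-1.  -1. ]
 [ 0.8 -0.4]
 [-1.3 -1.3]
 [ 0.6 -0.1]
 [-1.9 -1.4]
 [-0.1 -1.2]]
pen a [0.36576582 0.14533169 0.006     ]
pen b [0.37960118 0.00734832 0.006     ]
spare [ 0.39812369 -0.14973108  0.02      ]
buds [0.4471307  0.26897627 0.024     ]
tcp [0.47683278 0.0701342  0.        ]
tool shift mm [-396.6 -350.3  122.3] spin -35.09226221669675 z down -0.9999991285435984 t 0.2
```

Emit:
servo_tool:
  moves: "-15 0 0 0 0.08"

```text
time: 0.28
position: [0.308, 0.5441, 0.2221]
tool_rot: [0.224, 0.975, -0.0, -0.002]
ft_force: [0.5, -0.2, -0.2]
grip_width: 0.085
grip_force: 0.0
```

That row should have been in metres; the step was clipped to 4 cm in free air, so no harm done. From here I'll use metres.

Emit:
servo_tool:
  moves: "-0.026 -0.026 0 -3.5 0.08; -0.052 -0.052 0 -7 0.075; -0.078 -0.078 0 -10.5 0.07; -0.104 -0.104 0 -14 0.065; -0.13 -0.13 0 -17.5 0.06; -0.156 -0.156 0 -21 0.055; -0.182 -0.182 0 -24.5 0.05; -0.208 -0.208 0 -28 0.045; -0.234 -0.234 0 -31.5 0.042; -0.26 -0.26 0 -35 0.042"

```text
time: 1.12
position: [0.4322, 0.192, 0.2226]
tool_rot: [-0.078, 0.997, 0.0, 0.0]
ft_force: [0.4, 0.2, -0.5]
grip_width: 0.0435
grip_force: 0.0
```

```bash
python3 - <<'E'
from h import *
p=np.load("dock.npy");shift(d2w(p,[-.030,-.0285,.10])[0],p[2]+np.pi/2);o=get_obs();print(o["position"],o["grip_width"],o["q"])
E
```

```text
tool shift mm [ -25.2 -127.3  122.6] spin 0.09076185114942242 z down -0.9999999938905724 t 1.1167
[0.43224489 0.19196676 0.2226104 ] 0.043515969112865226 [ 1.81031849e-01  3.23878237e-01  1.80257514e+00  2.44494428e-05
  1.01503071e+00 -1.54505104e+00]
```

Emit:
servo_tool:
  moves: "-0.006 -0.032 0.02 0 0.042; -0.012 -0.064 0.045 0 0.042; -0.018 -0.096 0.075 0 0.042; -0.025 -0.127 0.105 0 0.042; -0.025 -0.127 0.12 0 0.042; -0.025 -0.127 0.14 0 0.042; -0.025 -0.127 0.15 0 0.042; -0.025 -0.127 0.15 0 0.042; -0.025 -0.127 0.15 0 0.042"

```text
time: 1.87
position: [0.4757, 0.0718, 0.0721]
tool_rot: [-0.076, 0.997, 0.0, -0.001]
ft_force: [1.3, -0.3, 0.2]
grip_width: 0.0419
grip_force: 0.0
```

```bash
python3 - <<'E'
from h import *
import cv2
p=np.load("dock.npy");shift(d2w(p,[-.030,-.0285,.022])[0],p[2]+np.pi/2);o=get_obs();print(o["position"],o["grip_width"],o["ft_force"])
s=cv2.resize(cams.camera("scene")[110:230,210:340],None,fx=5,fy=5,interpolation=cv2.INTER_CUBIC)
P=d2w(p,[[-.0,.046,.046],[0,-.076,.046],[-.03,-.057,.028]])
t=cv2.resize(cams.camera("top")[100:215,200:300],None,fx=5,fy=5,interpolation=cv2.INTER_CUBIC)
t=cv2.copyMakeBorder(t,0,25,0,0,0)
cv2.imwrite("pics/a.png",s); cv2.imwrite("pics/b.png",t)
# where predicted fingertips are in the scene crop
R=Ro.from_quat(o["tool_rot"]).as_matrix()
for sgn in(-1,1): print((proj("scene",(o["position"]+R@[0,sgn*.0285,0])[None])-[210,110])*5)
E
```

```text
tool shift mm [-0.9 -1.9 50.1] spin -0.10365647332870725 z down -0.9999989246082719 t 1.8667
[0.47574902 0.07183649 0.07211946] 0.041925925333798957 [ 1.31034083 -0.30228116  0.17448226]
[[317.41246503 362.13297161]]
[[196.73657222 314.62381069]]
```

View pics/a.png

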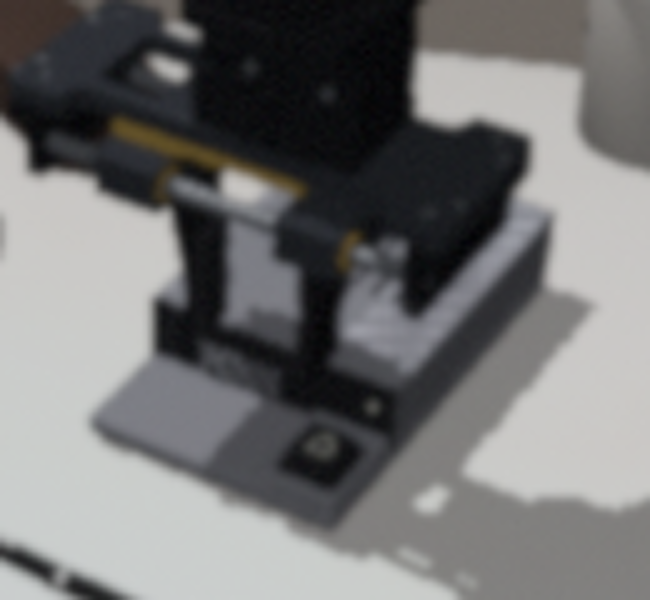

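The fingertips sit near (318,370) and (205,330), close to the predicted positions, with the right one above the key at (320,458). I'll lower to just above the key.

Emit:
servo_tool:
  moves: "0 -0.002 0.012 0 0.042; -0.001 -0.002 0.025 0 0.042; -0.001 -0.002 0.034 0 0.042; -0.001 -0.002 0.04 0 0.042; -0.001 -0.002 0.04 0 0.042; -0.001 -0.002 0.04 0 0.042"

```text
time: 2.47
position: [0.4773, 0.0702, 0.0327]
tool_rot: [-0.076, 0.997, 0.0, -0.0]
ft_force: [-0.5, 0.2, -0.2]
grip_width: 0.042
grip_force: 0.0
```

```bash
python3 - <<'E'
from h import *
import cv2
p=np.load("dock.npy");shift(d2w(p,[-.030,-.0285,.022])[0],p[2]+np.pi/2);o=get_obs();print(o["position"],o["grip_width"],o["ft_force"])
s=cv2.resize(cams.camera("scene")[150:220,220:310],None,fx=8,fy=8,interpolation=cv2.INTER_CUBIC)
cv2.imwrite("pics/c.png",s)
E
```

```text
tool shift mm [ 0.5 -0.  10.7] spin -0.0738655944841786 z down -0.9999999976673857 t 2.4667
[0.4773064  0.07024457 0.0327044 ] 0.041970608418998495 [-0.45548243  0.20454592 -0.15725054]
```

View pics/c.png

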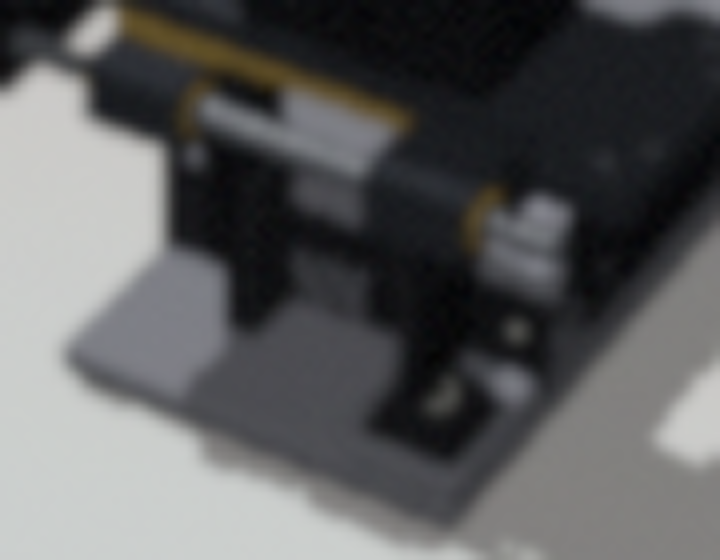

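The tips hover just over the key. The emblem at (440,395) is still visible, so I'll compare the predicted tip footprint with what I see.

```bash
python3 - <<'E'
from h import *
import cv2
p=np.load("dock.npy");o=get_obs();R=Ro.from_quat(o["tool_rot"]).as_matrix()
s=cams.camera("scene")[150:220,220:310]
s=cv2.convertScaleAbs(cv2.resize(s,None,fx=8,fy=8,interpolation=cv2.INTER_CUBIC),alpha=2.2,beta=0)
def poly(W,c): cv2.polylines(s,[np.int32(((proj("scene",W)-[220,150])+.5)*8)],True,c,1)
for y in(-.0285,.0285):
    poly(np.array([o["position"]+R@[a,y+b,0] for a,b in[(-.0095,-.0075),(.0095,-.0075),(.0095,.0075),(-.0095,.0075)]]),(0,0,255))
poly(d2w(p,[[-.043,-.069,.028],[-.017,-.069,.028],[-.017,-.045,.028],[-.043,-.045,.028]]),(0,255,0))
cv2.imwrite("pics/d.png",s)
E
```

```text
(no output)
```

View pics/d.png

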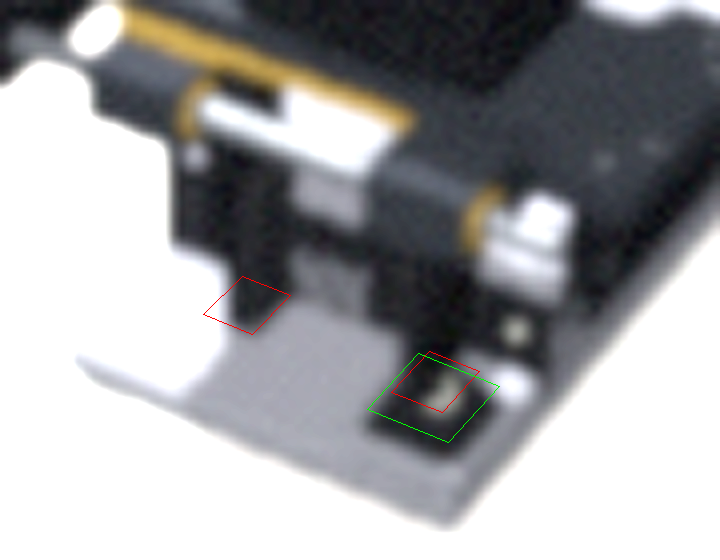

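The tips are thinner than the drawn footprint and lie along its inner side; the key is about 2 mm nearer the robot than the green outline. I'll open to 50 mm so the right tip lands mid-key and the left one is centred on the face, then press.

Emit:
servo_tool:
  moves: "-0.002 0 0 0 0.05; -0.002 0 0 0 0.05; -0.002 0 0.002 0 0.05; -0.002 0 0.004 0 0.05; -0.002 0 0.006 0 0.05; -0.002 0 0.006 0 0.05"

```text
time: 3.07
position: [0.4795, 0.0705, 0.0264]
tool_rot: [-0.076, 0.997, 0.0, 0.0]
ft_force: [0.9, -0.1, 2.3]
grip_width: 0.0499
grip_force: 1.0
```

Contact: 2.3 N upward at z = 26.4 mm, as the key should give. Now I'll press it home and hold.

Emit:
servo_tool:
  moves: "0 0 0.0015 0 0.05; 0 0 0.003 0 0.05; 0 0 0.0045 0 0.05; 0 0 0.0045 0 0.05; 0 0 0.0045 0 0.05; 0 0 0.0045 0 0.05; 0 0 0.0045 0 0.05"

```text
time: 3.65
position: [0.4789, 0.0704, 0.022]
tool_rot: [-0.076, 0.997, 0.0, -0.0]
ft_force: [-1.1, 1.3, 3.6]
grip_width: 0.0497
grip_force: 3.3
```

```bash
python3 - <<'E'
from h import *
import cv2
o=get_obs();print(o["position"],o["ft_force"],o["grip_force"])
cv2.imwrite("pics/e.png",cv2.convertScaleAbs(cv2.resize(cams.camera("scene")[150:220,220:310],None,fx=8,fy=8,interpolation=cv2.INTER_CUBIC),alpha=2.2,beta=0))
E
```

```text
[0.47892539 0.07042741 0.02201796] [-1.10062261  1.25279001  3.63774544] 3.3205079881008714
```

View pics/e.png

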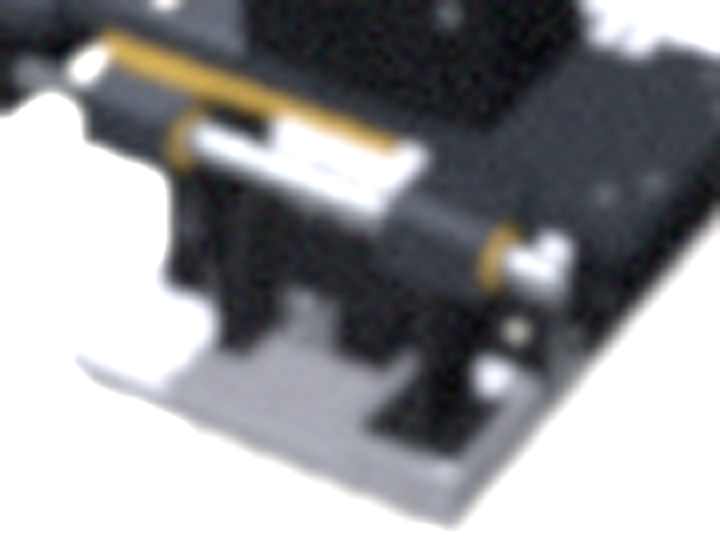

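A dark block now reaches forward beside the left finger (lower edge at (365,360)), and there is a −x force on the finger, so the cartridge seems to have popped. I'll press another millimetre and hold to make sure.

Emit:
servo_tool:
  moves: "0 0 0.001 0 0.05; 0 0 0.001 0 0.05; 0 0 0.001 0 0.05; 0 0 0.001 0 0.05; 0 0 0.001 0 0.05"

```text
time: 4.12
position: [0.4789, 0.0704, 0.0212]
tool_rot: [-0.076, 0.997, 0.0, -0.0]
ft_force: [-2.1, 0.8, 5.9]
grip_width: 0.05
grip_force: 4.5
```

```bash
python3 - <<'E'
from h import *
import cv2
F=[]
for i in range(4):
    F.append(get_obs()["ft_force"]); t=cams.camera("top")
print(np.round(F,1))
p=np.load("dock.npy")
# bird's-eye rectified scene view at cartridge-top height
g=[[.02,.05,.035],[.02,-.08,.035],[-.06,-.08,.035],[-.06,.05,.035]]
s=cams.camera("scene");H=cv2.getPerspectiveTransform(np.float32(proj("scene",d2w(p,g))),np.float32([[0,0],[650,0],[650,400],[0,400]]))
im=cv2.convertScaleAbs(cv2.warpPerspective(s,H,(650,400),flags=cv2.INTER_CUBIC),alpha=2.5)
cv2.imwrite("pics/f.png",im)
E
```

```text
[[-2.1  0.8  5.9]
 [-1.2  1.5  6.8]
 [-1.   1.   6.6]
 [-1.3  0.8  5.9]]
```

View pics/f.png

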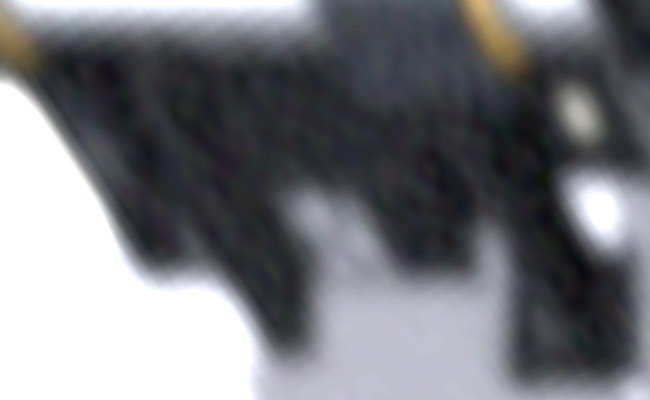

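Rectified at cartridge-top height, the cartridge's front shows at row ~265 across columns 160-460, with its label at (330,220). It is out and resting on the left finger, with a steady −1.3 N in x. Now I'll draw back slowly.

Emit:
servo_tool:
  moves: "0.001 0 -0.0002 0 0.05; 0.002 0 -0.0004 0 0.05; 0.003 0 -0.0006 0 0.05; 0.004 0 -0.0008 0 0.05; 0.005 0 -0.001 0 0.05; 0.006 0 -0.001 0 0.05; 0.007 0 -0.001 0 0.05; 0.008 0 -0.001 0 0.05; 0.009 0 -0.001 0 0.05; 0.01 0 -0.001 0 0.05"

```text
time: 5.2
position: [0.4696, 0.0687, 0.0221]
tool_rot: [-0.076, 0.997, -0.0, 0.0]
ft_force: [1.6, 0.1, 4.2]
grip_width: 0.0503
grip_force: 3.0
```

Emit:
servo_tool:
  moves: "0.001 0 0 0 0.05; 0.002 0 0 0 0.05; 0.003 0 0 0 0.05; 0.004 0 0 0 0.05; 0.005 0 0 0 0.05; 0.006 0 0 0 0.05; 0.007 0 0 0 0.05; 0.008 0 0 0 0.05; 0.009 0 0 0 0.05; 0.01 0 0 0 0.05"

```text
time: 6.03
position: [0.4595, 0.0673, 0.0221]
tool_rot: [-0.076, 0.997, -0.0, 0.0]
ft_force: [2.6, 0.0, 3.5]
grip_width: 0.0497
grip_force: 2.8
```

Emit:
servo_tool:
  moves: "0.001 0 0 0 0.05; 0.002 0 0 0 0.05; 0.003 0 0 0 0.05; 0.004 0 0 0 0.05; 0.005 0 0 0 0.05; 0.006 0 0 0 0.05; 0.007 0 0 0 0.05; 0.008 0 0 0 0.05; 0.009 0 0 0 0.05; 0.01 0 0 0 0.05"

```text
time: 6.87
position: [0.4493, 0.0659, 0.0219]
tool_rot: [-0.076, 0.997, 0.0, -0.0]
ft_force: [-0.6, -0.1, 0.4]
grip_width: 0.0498
grip_force: 0.0
```

Emit:
servo_tool:
  moves: "0.001 0 0 0 0.05; 0.002 0 0 0 0.05; 0.003 0 0 0 0.05; 0.004 0 0 0 0.05; 0.005 0 0 0 0.05; 0.006 0 0 0 0.05; 0.007 0 0 0 0.05; 0.008 0 0 0 0.05; 0.009 0 0 0 0.05; 0.01 0 0 0 0.05"

```text
time: 7.7
position: [0.4397, 0.0643, 0.0221]
tool_rot: [-0.076, 0.997, -0.0, 0.0]
ft_force: [-1.0, -0.3, 0.1]
grip_width: 0.0497
grip_force: 0.0
```

```bash
python3 - <<'E'
from h import *
import cv2
p=np.load("dock.npy");print(get_obs()["ft_force"],d2w([0,0,-p[2]],get_obs()["position"]-[p[0],p[1],0]))
cv2.imwrite("pics/g.png",cv2.convertScaleAbs(cv2.resize(cams.camera("scene")[140:230,220:320],None,fx=6,fy=6,interpolation=cv2.INTER_CUBIC),alpha=2.2,beta=0))
E
```

```text
[-0.98067828 -0.29977796  0.09455452] [[-0.06760559 -0.02857869  0.02205936]]
```

View pics/g.png

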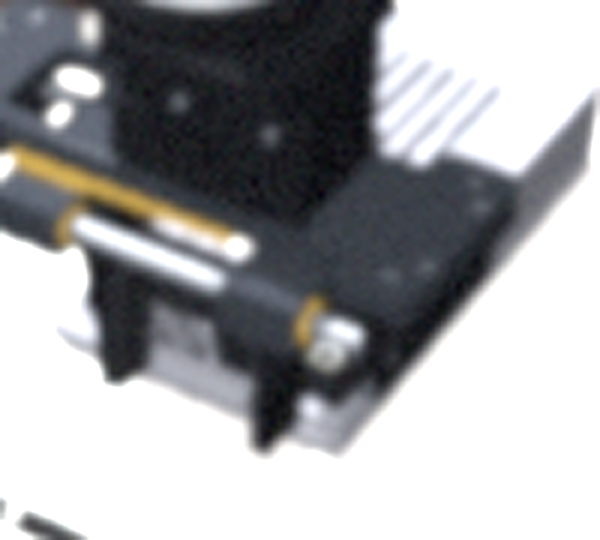

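The force is gone and the fingers are clear of the cartridge, with the face label at (185,330) staying behind them. I'll back off another centimetre, then go up and away.

Emit:
servo_tool:
  moves: "0.003 0 0 0 0.05; 0.007 0 0 0 0.05; 0.01 0 -0.005 0 0.05; 0.01 0 -0.02 0 0.05; 0.01 0 -0.045 0 0.05; 0.01 0 -0.075 0 0.05; 0.01 0 -0.105 0 0.05; 0.01 0.02 -0.135 0 0.05; 0.01 0.05 -0.155 0 0.05; 0.01 0.085 -0.165 0 0.05"

```text
time: 8.58
position: [0.4182, 0.1469, 0.1902]
tool_rot: [-0.074, 0.997, -0.0, 0.003]
ft_force: [0.2, -0.3, -0.4]
grip_width: 0.0499
grip_force: 0.0
```

Emit:
servo_tool:
  moves: "0 0.035 0 0 0.05; 0 0.07 0 0 0.05; 0 0.105 0 0 0.05; 0 0.14 0 0 0.05; 0 0.165 0 0 0.05; 0 0.18 0 0 0.05; 0 0.18 0 0 0.05; 0 0.18 0 0 0.05"

```text
time: 9.25
position: [0.3888, 0.3248, 0.187]
tool_rot: [-0.077, 0.997, -0.0, -0.0]
ft_force: [0.5, -0.4, 0.1]
grip_width: 0.0503
grip_force: 0.0
```

```bash
python3 - <<'E'
from h import *
import cv2
p=np.load("dock.npy");t=cams.camera("top")[100:215,200:300];s=cams.camera("scene")
t=cv2.resize(t,(500,575),interpolation=cv2.INTER_CUBIC)
g=[[.02,.05,.035],[.02,-.08,.035],[-.06,-.08,.035],[-.06,.05,.035]]
H=cv2.getPerspectiveTransform(np.float32(proj("scene",d2w(p,g))),np.float32([[0,0],[300,0],[300,185],[0,185]]))
im=np.zeros((575,800,3),np.uint8);im[:,:500]=t
im[:185,500:]=cv2.warpPerspective(s,H,(300,185))
im[190:570,500:]=cv2.resize(s[135:230,240:315],(300,380))
for x in(-.037,-.054):
    a=((proj("top",d2w(p,[[x,.036,.035],[x,-.036,.035]]))-[200,100]+.5)*5).astype(int)
    for q in a: cv2.circle(im,tuple(map(int,q)),2,(0,0,255),-1)
cv2.imwrite("pics/i.png",im)
E
```

```text
(no output)
```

View pics/i.png

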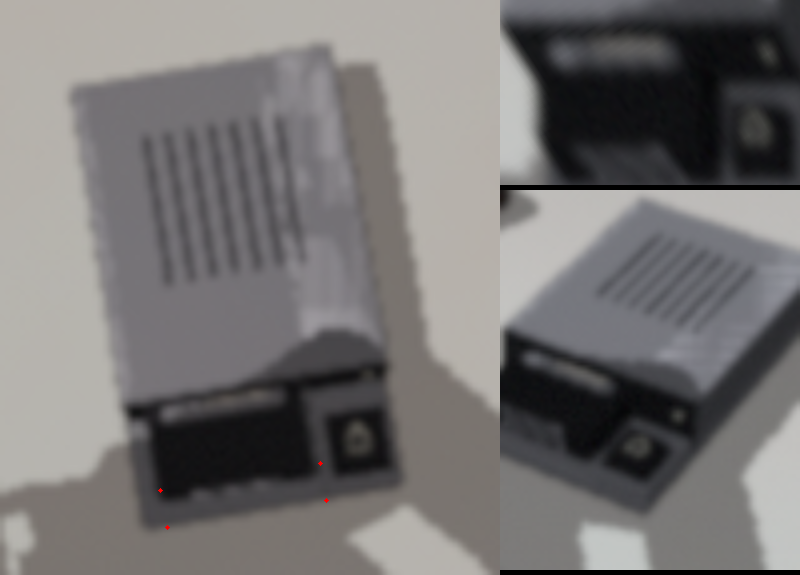

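The top view puts the face edge at (165,500)-(315,477), about 42 mm out and between the 37 and 54 mm marks. The key is up and the robot is clear, so I'll hand in.

```bash
python3 -c "
from rig import job
print(job.hand_in())"
```

```text
the job is handed in; nothing more can be done
None
```

The cartridge was released, caught on the finger and eased out; it now stands about 42 mm out of the bay with the key up and the robot clear, and the job is handed in (the hand-in gave no verdict).

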